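Stand a recorder in the test stand and check its sprung pull handle

ROBOT

A 7-joint arm with a two-finger parallel gripper is mounted at the origin on the work surface. World frame = base frame: x ahead of the robot, y to its left, z up, the work surface at z = 0. Lengths are in m, angles in rad, forces in N, time in s.
With the tool pointing down it reaches from about 0.4 to 0.85 m from the base axis. Payload 10.4 kg.
Tool frame: the origin (TCP) lies midway between the tips of the shut fingers; the grasp point (between the pads) lies 19 mm behind it (bot.grip_depth is the distance from the TCP to the grasp point, in m); z points along the fingers, y is the line along which they close (so a half turn about z gives the same grasp; the last joint's range is limited). The gripper opens to 85 mm and grips with 20 to 120 N. Pads are 22 mm wide; open, the fingers measure 114 mm over their backs; the gripper's body (76 mm by 85 mm) begins 54 mm behind the grasp point. The pads swing forward as they close: fully open they stand 13 mm farther back than shut.
Start: joints at [-1.143, 0.332, -0.065, 1.46, 0.022, 1.35, -0.088], TCP at [0.272, 0.563, 0.231] pointing down, gripper open.
Joint ranges: [-2.6, 2.6], [-0.5, 2.12], [-1.47, 1.34], [0.16, 2.42], [-1.27, 4.41], [0.06, 2.06], [-2.6, 2.6]. Speed limits (rad/s): [2.22, 2.22, 2.79, 2.79, 3.14, 3.14, 3.14].

INTERFACE

Orientations are given as a unit quaternion [x, y, z, w].
In Python, from rig import bot, optics, find_in gives the robot as it stands. The module is installed in compiled form; this text tells all that it offers.
- The arm moves only by the tool move_arm, never from a script. Its argument "commands" is a list of rows, each a list of 3 entries, a list of its own where there are three numbers: the shift along the tool's x, y, z as a fraction of full scale, then the turn, a rotation vector about the tool's x, y, z as a fraction of full scale, then the opening, from 0 (shut) to 1 (fully open). In form: [[[dx, dy, dz], [wx, wy, wz], jaw], ...]. A call has 1 to 12 rows; each row is the pose to reach, as a shift and turn from the pose commanded when the call began, along the tool's axes at that moment; what a row does not reach only later rows make up. Full scale, the value 1, is 0.6 m for a shift and 60 degrees for a turn. A row lasts 1/8 s, in which the tool goes at most 62.5 mm and 10.7 degrees, less where a joint would pass 70% of its speed; a pose out of reach is approached as far as the arm can. A call with a number of a shift or a turn outside -1 to 1 is refused whole. A call with a gripper value outside its range is refused whole. The fingers move at their own pace and stop on an object; "squeeze" is the grip in N (left out, the last holds). Time passes only in rows, so rows that repeat a pose let the fingers close. It gives the time, the measured TCP pose, the force, the opening and the grip force at its end, in the units of the state.
- bot.sense(): the state, without advancing time (a new reading comes with each control period).
- optics.get_image(name): name is "scene" or "top"; returns a dict with "color" (400x640x3 uint8, blue, green, red), "fx", "fy", "cx", "cy" (pixels), "k1" (the pictures are not rectified: a ray, as slopes to the right and down, at radius r is drawn at 1 + k1 r^2 times it, then the intrinsics apply), "R" (3x3) and "t" (3): a world point X has camera coordinates R X + t. Camera axes: x right, y down, z forward; pixel columns grow to the right and rows downward; lengths in m; the calibration is good to about 2 mm. A picture is of the moment at which its call begins. There is no depth.
- bot.finish_job(): hands the job in; it is judged then, once.
Trained networks look in the newest picture that a camera, given by its name, has taken for a name from the list of things; names that differ only in an ending like _2 or _b are one class to them, and where a whole thing is asked for, a point or a joint stands for the part that bears it (a point fixed in the world has none). Each returns a list of dicts, best first, with "conf" (0 to 1); they miss things now and then, are a little off and sometimes report something else, mostly with a low value. They report only what shows in the picture. A call takes as long as a camera call. They do not tell look-alikes from the thing itself.
- find_in(camera, thing): "uv" ([column, row] in pixels, amid what is visible of it).
The state is a dict: "time": time; "joint_positions": joint angles; "qd": joint speeds; "joint_torque": joint torques, N m; "eef_pos": TCP position; "tcp_rot": TCP orientation; "ft_force": force on the tool from outside, world axes, zero at the start; "moment": the same for the moment, N m; "opening": opening from 0.0 (shut) to 1.0 (fully open); "finger_force": force on a finger pad.
Only numpy, scipy, OpenCV 4.12 (cv2) and the standard library are available. Lean on these libraries where they do the work, as an engineer would, in place of code of your own. Each camera call takes 0.05 s, during which the arm holds its last target. There are 200 camera calls.

TASK

Pick up the recorder with the orange pull handle, which is lying flat, and set it gently upright in the pocket of the aluminium test stand, handle end up, and let go of it. Then take the orange handle, pull it up all the way to its stop without lifting the recorder off the stand, hold it there for about a second, and ease it back fully home without letting it snap. Leave the recorder standing in the stand and the other things where they are.

Things in the scene. Friction and masses are not known exactly. Their poses are not given: they have to be found in the camera images.
- recorder: The recorder to test: black box, grey fins on top, the only one with an orange handle; 140 mm long (its x), 64 wide (y), 44 high (z), about 0.9 kg, at first lying flat. Origin: centre of its underside (unfinned face), so the box's middle is 22 mm along its +z; +x points out of the handle end, +z out of the fins. Grasp it across the 64 mm. It is to stand on its -x end.
- foot (a point): Centre of the recorder's foot end (the 44 x 64 mm end face farthest from the handle), 70 mm from its middle; its axes are the recorder's.
- grip (a point): Centre of the orange crossbar of the pull handle; moves with it. The bar is 48 mm long (along the recorder's y), 14 thick (its z) and 12 deep (its x), on two 8 mm steel rods. Handle home: the bar's centre is 24 mm beyond the recorder's end face, 94 mm from the recorder's middle, with 18 mm free under the bar.
- pull (a joint): How far the handle is pulled out (m) along the recorder's +x: 0 is fully home. A spring pulls it home with about 2 N at home, 4 to 5 N at the stop. The stop is a firm end somewhere between 50 and 70 mm: feel for it. Pulling on against it with more than the recorder's weight lifts the recorder.
- stand: Fixed aluminium test stand: plate 120 mm (its x) x 140 (y) x 26 high, with a rectangular pocket in the middle, 52 mm (x) x 72 (y), 16 deep, chamfered mouth. Origin: centre of its underside, on the table. The recorder's 64 mm width goes along the stand's y; its fins may face the stand's +x or -x.
- pocket (a point): Centre of the pocket's floor, 10 mm above the table; its axes are the stand's.
- done_a: Bystander: finished black recorder without handle, lying flat, 160 x 90 x 40 mm; origin: centre of underside.
- done_b: Bystander: another finished black recorder, the same size; origin: centre of underside.
- driver: Bystander: yellow-handled screwdriver, 160 mm long along its x, lying on the table; origin underneath its middle.
- spanner: Bystander: flat steel spanner, 150 mm long along its x, lying on the table between the two work places; origin underneath its middle.
- cleaner: Bystander: white bottle with blue cap, 60 mm across, 120 mm tall; origin: centre of underside.
- tray: Bystander: small open blue tray, 130 x 100 x 35 mm; origin: centre of underside.
- mic: Bystander: black hand microphone lying flat, 100 x 55 x 26 mm; origin: centre of underside.
- cup: Bystander: grey plastic cup, 76 mm across, 85 mm tall; origin: centre of underside.
Things that resemble listed ones, but are neither listed nor needed, are in the scene too. What is shaped like the recorder but green or pink is not meant.

How it is judged:
By the outcome, as a careful person would: the job done as asked, in the order asked, and still so for the second after the job is handed in, with the robot touching nothing.
It also fails if it takes over 72 s, if anything falls off the work surface, if the arm or the gripper's body presses on something with over 40 N, if the wrist force passes 120 N, or if a joint passes its speed limit or range.

## Working session

There is one attempt and no reset: what is moved stays moved. The work goes in short steps, Python scripts to look and compute and a tool call to move; the robot and the scene stay as the last step left them, time stands still between calls to the robot, and variables do not carry over. Pictures are saved under pics/ and viewed, at most 10 in all, crops included, and the job is handed in when it is done.

Besides the shell and the picture viewer there is one more tool, called in YAML: its name, and indented under it one key for each argument. move_arm: Moves the arm, as the interface text tells. Its arguments: {"type":"object","properties":{"commands":{"type":"array","items":{"type":"array"}},"squeeze":{"type":"number"}},"required":["commands"]}

```bash
mkdir -p pics; cat > h.py <<'E'
import numpy as np, cv2
from rig import bot, optics, find_in
from scipy.spatial.transform import Rotation as Ro
def ray(im,uv):
    K=np.array([[im['fx'],0,im['cx']],[0,im['fy'],im['cy']],[0,0,1]])
    p=cv2.undistortPoints(np.array([[uv]],float),K,np.array([im['k1'],0,0,0,0.]),)[0,0]
    R=np.array(im['R']);t=np.array(im['t'])
    return -R.T@t, R.T@np.array([p[0],p[1],1])
def onz(im,uv,z):
    c,d=ray(im,uv); return c+d*(z-c[2])/d[2]
def proj(im,X):
    c=np.array(im['R'])@np.array(X)+np.array(im['t']); s=c[:2]/c[2]; s=s*(1+im['k1']*(s@s))
    return [im['fx']*s[0]+im['cx'],im['fy']*s[1]+im['cy']]
E
python3 - <<'E'
from h import *
for n in ["top","scene"]:
    im=optics.get_image(n); cv2.imwrite(f"pics/{n}0.png",im['color'])
    print(n,im['fx'],im['k1'],-np.array(im['R']).T@im['t'])
    for o in ["recorder","grip","foot","stand","pocket","spanner","cleaner","cup","done_a","tray","mic","driver"]:
        print(o,[(np.round(d['uv']).tolist(),round(d['conf'],2),np.round(onz(im,d['uv'],0.02)[:2],3).tolist()) for d in find_in(n,o)][:4])
s=bot.sense();print(s['eef_pos'],s['tcp_rot'],s['time'],s['opening'],bot.grip_depth)
E
```

```text
top 493.6853729668511 -0.04954440628199809 [ 0.2826947  -0.01898977  1.48674821]
recorder [([377.0, 216.0], 0.82, [0.5, -0.215]), ([225.0, 278.0], 0.74, [0.304, 0.231]), ([463.0, 222.0], 0.7, [0.487, -0.478]), ([399.0, 278.0], 0.57, [0.316, -0.282])]
grip [([371.0, 283.0], 0.66, [0.3, -0.197]), ([196.0, 271.0], 0.65, [0.323, 0.319]), ([441.0, 216.0], 0.64, [0.504, -0.41]), ([351.0, 223.0], 0.42, [0.476, -0.137])]
foot [([400.0, 280.0], 0.95, [0.311, -0.283]), ([224.0, 276.0], 0.85, [0.309, 0.234]), ([374.0, 216.0], 0.82, [0.498, -0.208]), ([464.0, 222.0], 0.79, [0.487, -0.48])]
stand [([242.0, 208.0], 0.61, [0.513, 0.19])]
pocket [([247.0, 207.0], 0.86, [0.517, 0.176])]
spanner [([310.0, 202.0], 0.76, [0.537, -0.013])]
cleaner [([170.0, 158.0], 0.56, [0.664, 0.419])]
cup [([445.0, 161.0], 0.67, [0.675, -0.426])]
done_a [([335.0, 132.0], 0.76, [0.76, -0.088]), ([263.0, 125.0], 0.57, [0.777, 0.136])]
tray [([398.0, 144.0], 0.65, [0.726, -0.281])]
mic [([213.0, 139.0], 0.8, [0.727, 0.29]), ([169.0, 160.0], 0.7, [0.659, 0.421])]
driver []
scene 384.30047865436137 -0.055141537931429216 [1
[... 475 characters left out ...]
0.65, [0.46, -0.514])]
stand [([384.0, 235.0], 0.57, [0.528, 0.175]), ([292.0, 180.0], 0.56, [0.498, -0.214])]
pocket [([386.0, 238.0], 0.6, [0.534, 0.187])]
spanner [([329.0, 214.0], 0.52, [0.553, 0.002])]
cleaner [([445.0, 304.0], 0.63, [0.63, 0.408])]
cup [([214.0, 169.0], 0.61, [0.628, -0.473])]
done_a [([310.0, 276.0], 0.65, [0.767, 0.14]), ([256.0, 234.0], 0.56, [0.755, -0.075]), ([213.0, 171.0], 0.15, [0.637, -0.461])]
tray [([223.0, 204.0], 0.72, [0.731, -0.262])]
mic [([372.0, 300.0], 0.69, [0.728, 0.288])]
driver [([282.0, 244.0], 0.88, [0.735, 0.006])]
[0.27226287 0.5625834  0.23130067] [ 2.23488478e-01  9.74706571e-01  5.21625405e-06 -1.79329633e-05] 1.3 0.9958628986681972 0.0187
```

View pics/top0.png

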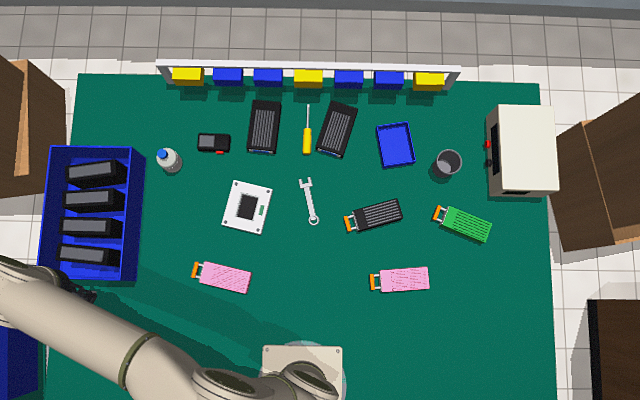

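View pics/scene0.png

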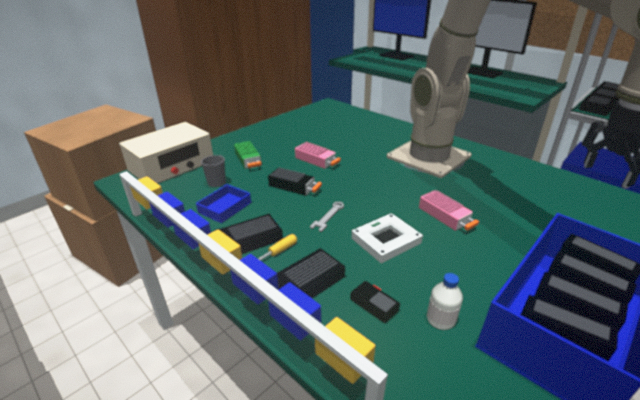

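The top view shows the black recorder at about (375,215) with its orange bar at (349,223), towards +y. The white stand is at (247,207), with its 140 mm side roughly along world x. The scene view agrees: recorder (290,181), stand (386,236). The pink and green ones are decoys.

```bash
cat > fit.py <<'E'
from h import *
from scipy.optimize import minimize
def box(L,W,z0,z1,xo=0):
    return np.array([[xo+a*L/2,b*W/2,z] for a in(-1,1) for b in(-1,1) for z in(z0,z1)])
def sil(im,P,s,off,shape):
    uv=np.array([proj(im,p) for p in P])
    m=np.zeros(shape,np.uint8)
    h=cv2.convexHull(((uv-off+0.5)*s-0.5).astype(np.float32))
    cv2.fillConvexPoly(m,np.round(h*16).astype(np.int32),1,cv2.LINE_8,4); return m
def fit(views,pts,p0):
    def cost(p):
        P=pts@Ro.from_euler('z',p[2]).as_matrix().T+[p[0],p[1],0]; c=0
        for im,m,s,off in views:
            q=sil(im,P,s,off,m.shape); c+=1-(q&m).sum()/max(1,(q|m).sum())
        return c
    best=min((minimize(cost,np.array(p0)+d,method='Nelder-Mead',options=dict(initial_simplex=np.array(p0)+d+np.array([[0,0,0],[.01,0,0],[0,.01,0],[0,0,.15]]),xatol=1e-5,fatol=1e-5)) for d in([0,0,0],[.004,-.004,.1],[-.004,.004,-.1])),key=lambda r:r.fun)
    return best.x,best.fun
def view(im,c,r,f,s=6):
    x,y=c; cr=im['color'][y-r:y+r,x-r:x+r]; cr=cv2.resize(cr,None,fx=s,fy=s,interpolation=cv2.INTER_CUBIC)
    m=f(cr.astype(int)).astype(np.uint8); m=cv2.morphologyEx(m,cv2.MORPH_OPEN,np.ones((7,7)))
    n,l,st,_=cv2.connectedComponentsWithStats(m); k=1+np.argmax(st[1:,4]); m=(l==k).astype(np.uint8)
    cs,_=cv2.findContours(m,0,2); m=cv2.drawContours(m*0,cs,-1,1,-1)
    return (im,m,s,np.array([x-r,y-r])),cr
E
cat > m1.py <<'E'
from fit import *
T=optics.get_image("top");S=optics.get_image("scene")
# dark body: not green table (G-R small)
dark=lambda c:(c[...,1]-c[...,2]<35)&(c.max(2)<175)&(c[...,2]-c[...,0]<40)
org=lambda c:(c[...,2]-c[...,0]>90)
wh=lambda c:(c.min(2)>100)
B=box(.14,.064,0,.044); G=box(.012,.048,.015,.029,.094); ST=box(.12,.14,0,.026)
out=[]
def run(name,ct,cs,r,f,pts,p0):
    a,ca=view(T,ct,r,f); b,cb=view(S,cs,r,f)
    for vs,n in(([a],'top'),([b],'scene'),([a,b],'both')):
        x,c=fit(vs,pts,p0); print(name,n,np.round(x,4),round(c,3))
    P=pts@Ro.from_euler('z',x[2]).as_matrix().T+[x[0],x[1],0]
    for v,c in((a,ca),(b,cb)):
        c=c.copy(); k,_=cv2.findContours(v[1],0,2); cv2.drawContours(c,k,-1,(0,255,255),1)
        k,_=cv2.findContours(sil(v[0],P,v[2],v[3],v[1].shape),0,2); cv2.drawContours(c,k,-1,(255,0,255),1); out.append(cv2.resize(c,(390,290)))
    return x
run("rec",(375,215),(292,181),36,dark,B,[.495,-.208,1.8])
run("stand",(247,207),(386,236),40,wh,ST,[.513,.185,1.4])
for im,uv,n in((T,(349,223),'T'),(S,(314,186),'S')):
    v,c=view(im,uv,14,org); k=cv2.moments(v[1],True); u=np.array([k['m10'],k['m01']])/k['m00']; u=(u+.5)/6-.5+v[3]
    print("grip",n,u,onz(im,u,.024))
cv2.imwrite("pics/fit.png",np.vstack([np.hstack(out[:2]),np.hstack(out[2:])]))
E
python3 m1.py
```

```text
rec top [ 0.5008 -0.2143  1.8747] 0.044
rec scene [ 0.5033 -0.21    1.7781] 0.116
rec both [ 0.5006 -0.214   1.8715] 0.168
stand top [0.5203 0.1769 1.3513] 0.008
stand scene [0.5164 0.1755 1.3509] 0.021
stand both [0.5197 0.1765 1.3544] 0.068
grip T [347.0767009  223.24650549] [ 0.47452149 -0.12607708  0.024     ]
grip S [316.25389864 186.14755252] [ 0.47466279 -0.12533342  0.024     ]
```

View pics/fit.png

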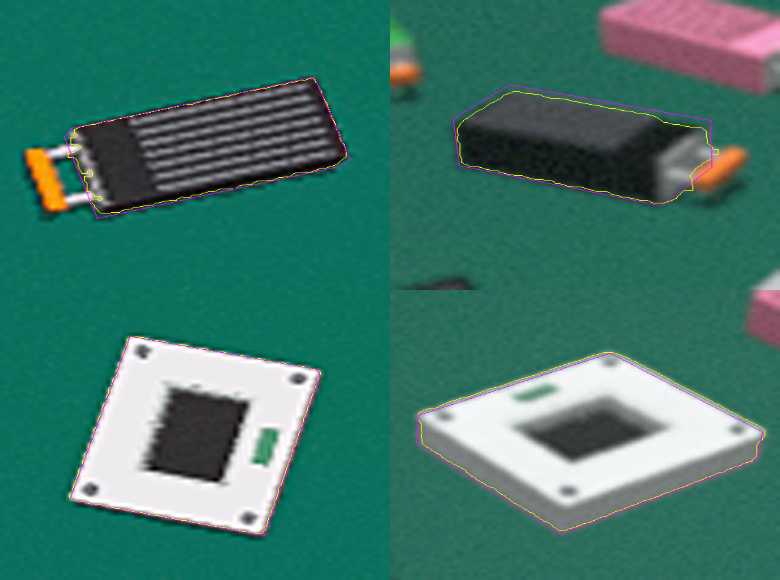

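Both fits agree with the given sizes: recorder centre (0.501, -0.215) with yaw 1.868, stand (0.519, 0.1765) with yaw 1.3515. The grip lies 92 mm from the recorder's middle, against 94 mm nominal. I'll plan a grasp tilted 30° so the tool is still above the horizontal when the recorder stands.

```bash
cat > plan.py <<'E'
from h import *
ux=lambda a:np.array([np.cos(a),np.sin(a),0]); up=np.array([0,0,1.])
TH=np.radians(30); ST=np.array([.519,.1765]); SY=1.3515
def recR(x,z): return np.column_stack([x,np.cross(z,x),z])
LIE=recR(ux(1.868),up); STD=recR(up,-ux(SY))
def tool(R,sgn=-1,th=TH):
    z=-R[:,2]*np.cos(th)-R[:,0]*np.sin(th); y=sgn*R[:,1]; return np.column_stack([np.cross(y,z),y,z])
def go(p,R,s=None):
    s=s or bot.sense(); R0=Ro.from_quat(s['tcp_rot']).as_matrix()
    d=R0.T@(np.array(p)-s['eef_pos']); w=Ro.from_matrix(R0.T@R).as_rotvec()
    print("shift",np.round(d/.6,4),"turn",np.round(np.degrees(w)/60,4),"rows",round(max(np.linalg.norm(d)/.0625,np.degrees(np.linalg.norm(w))/10.7),1))
def st():
    s=bot.sense(); print(s['time'],np.round(s['eef_pos'],4),np.round(Ro.from_quat(s['tcp_rot']).as_matrix()[:,[1,2]].T,3).tolist(),'q',np.round(s['joint_positions'],2),'F',np.round(s['ft_force'],2),round(s['opening'],3),round(s['finger_force'],1)); return s
PAD=.027
C=np.array([.501,-.215,0]); P=C+.005*ux(1.868)+[0,0,.030]
E
python3 - <<'E'
from plan import *
for sg in(-1,1):
    T=tool(LIE,sg); g=P+PAD*T[:,2]; print(sg,g); go(g-.15*T[:,2]+[0,0,.03],T)
E
```

```text
-1 [ 0.5034892  -0.22312735  0.00661731]
shift [-0.8324 -0.9192  0.1079] turn [ 0.2056 -0.4713  0.7673] rows 11.9
1 [ 0.5034892  -0.22312735  0.00661731]
shift [-0.8324 -0.9192  0.1079] turn [ 0.5768  0.2517 -2.1525] rows 12.6
```

move_arm:
  commands:
    - [[-0.8324,-0.9192,0.1],[0.2056,-0.4713,0.7673],1]
    - [[-0.8324,-0.9192,0.1],[0.2056,-0.4713,0.7673],1]
    - [[-0.8324,-0.9192,0.1],[0.2056,-0.4713,0.7673],1]
    - [[-0.8324,-0.9192,0.1],[0.2056,-0.4713,0.7673],1]
    - [[-0.8324,-0.9192,0.1],[0.2056,-0.4713,0.7673],1]
    - [[-0.8324,-0.9192,0.1],[0.2056,-0.4713,0.7673],1]
    - [[-0.8324,-0.9192,0.1],[0.2056,-0.4713,0.7673],1]
    - [[-0.8324,-0.9192,0.1],[0.2056,-0.4713,0.7673],1]
    - [[-0.8324,-0.9192,0.1],[0.2056,-0.4713,0.7673],1]
    - [[-0.8324,-0.9192,0.1],[0.2056,-0.4713,0.7673],1]
    - [[-0.8324,-0.9192,0.1],[0.2056,-0.4713,0.7673],1]
    - [[-0.8324,-0.9192,0.1],[0.2056,-0.4713,0.7673],1]
  squeeze: 60

```text
time: 2.9
eef_pos: [0.4819, -0.1535, 0.1715]
tcp_rot: [0.575, 0.777, -0.153, 0.208]
ft_force: [0.4, 1.2, 0.1]
opening: 1.002
finger_force: 0.0
```

```bash
python3 - <<'E'
from plan import *
st(); T=tool(LIE); g=P+PAD*T[:,2]; go(g-.06*T[:,2],T); go(g,T)
E
```

```text
2.9 [ 0.4819 -0.1535  0.1715] [[0.956, 0.293, 0.001], [0.147, -0.477, -0.866]] q [-0.69 -0.03  0.57  2.1   0.62  1.06 -0.14] F [0.37 1.21 0.09] 1.002 0.0
shift [0.0321 0.0002 0.1988] turn [ 0.0011 -0.0003 -0.0007] rows 1.9
shift [0.032  0.     0.2988] turn [ 0.0011 -0.0003 -0.0007] rows 2.9
```

move_arm:
  commands:
    - [[0.032,0,0.06],[0.001,0,0],1]
    - [[0.032,0,0.12],[0.001,0,0],1]
    - [[0.032,0,0.17],[0.001,0,0],1]
    - [[0.032,0,0.2],[0.001,0,0],1]
    - [[0.032,0,0.23],[0.001,0,0],1]
    - [[0.032,0,0.25],[0.001,0,0],1]
    - [[0.032,0,0.27],[0.001,0,0],1]
    - [[0.032,0,0.285],[0.001,0,0],1]
    - [[0.032,0,0.298],[0.001,0,0],1]
    - [[0.032,0,0.298],[0.001,0,0],1]
    - [[0.032,0,0.298],[0.001,0,0],1]

```text
time: 4.28
eef_pos: [0.503, -0.2209, 0.007]
tcp_rot: [0.574, 0.777, -0.154, 0.208]
ft_force: [-0.2, -1.5, -0.6]
opening: 1.003
finger_force: 0.0
```

```bash
python3 - <<'E'
from plan import *
st(); im=optics.get_image("scene"); cv2.imwrite("pics/g.png",cv2.resize(im['color'][120:240,210:370],None,fx=4,fy=4))
E
```

```text
4.275 [ 0.503  -0.2209  0.007 ] [[0.956, 0.292, -0.001], [0.146, -0.478, -0.866]] q [-0.52  0.38  0.61  2.16  0.55  0.56 -0.12] F [-0.21 -1.5  -0.65] 1.003 0.0
```

View pics/g.png

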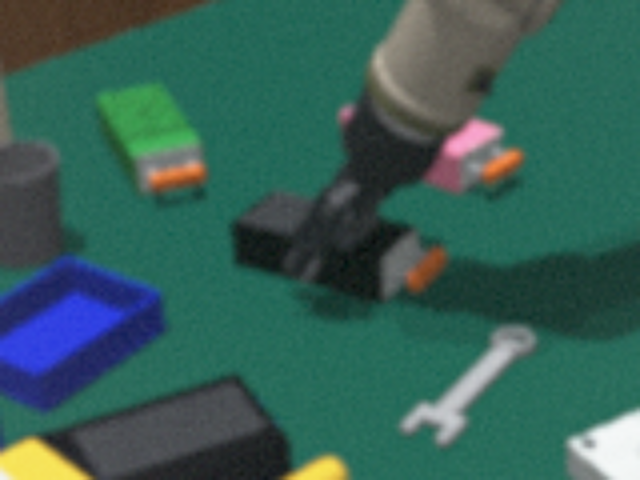

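The crop shows the fingers straddling the recorder's width, with the near finger at about (305,260) in the crop, mid-body, and clear of the orange bar at (428,268). I'll close and lift.

move_arm:
  commands:
    - [[0,0,0],[0,0,0],0.72]
    - [[0,0,0],[0,0,0],0.6]
    - [[0,0,0],[0,0,0],0.5]
    - [[0,0,0],[0,0,0],0.5]
    - [[0,0,0],[0,0,0],0.5]
    - [[0,0,0],[0,0,0],0.5]
    - [[0,0,0],[0,0,0],0.5]
    - [[0,0,0],[0,0,0],0.5]
  squeeze: 80

```text
time: 5.32
eef_pos: [0.503, -0.2207, 0.0073]
tcp_rot: [0.575, 0.776, -0.154, 0.208]
ft_force: [-5.9, 3.9, 10.0]
opening: 0.74
finger_force: 85.7
```

```bash
python3 - <<'E'
from plan import *
s=st(); T=tool(LIE); go(s['eef_pos']+[0,0,.2],T)
R=Ro.from_quat(s['tcp_rot']).as_matrix(); 
go([.45,-.05,.25],tool(STD)); 
print(C-s['eef_pos'], R.T@(C-s['eef_pos']))
E
```

```text
5.325 [ 0.503  -0.2207  0.0073] [[0.956, 0.292, -0.001], [0.146, -0.478, -0.866]] q [-0.52  0.38  0.61  2.16  0.55  0.56 -0.12] F [-5.9   3.93  9.97] 0.74 85.7
shift [-1.667e-01 -2.000e-04 -2.887e-01] turn [-0.0007 -0.0001 -0.0002] rows 3.2
shift [ 0.0558 -0.0015 -0.4993] turn [-0.1419  1.4637  0.5274] rows 8.8
[-0.00201683  0.0057489  -0.00729747] [ 0.00892041 -0.00024452  0.00327673]
```

move_arm:
  commands:
    - [[-0.008,0,-0.014],[0,0,0],0.5]
    - [[-0.025,0,-0.043],[0,0,0],0.5]
    - [[-0.05,0,-0.087],[0,0,0],0.5]
    - [[-0.08,0,-0.139],[0,0,0],0.5]
    - [[-0.11,0,-0.19],[0,0,0],0.5]
    - [[-0.14,0,-0.242],[0,0,0],0.5]
    - [[-0.16,0,-0.277],[0,0,0],0.5]
    - [[-0.167,0,-0.289],[0,0,0],0.5]
    - [[-0.167,0,-0.289],[0,0,0],0.5]

```text
time: 6.45
eef_pos: [0.5024, -0.2209, 0.2064]
tcp_rot: [0.575, 0.777, -0.154, 0.207]
ft_force: [0.0, -0.1, -10.0]
opening: 0.742
finger_force: 91.6
```

```bash
python3 - <<'E'
from plan import *
s=st(); go([.47,0,.25],tool(STD)); 
R=Ro.from_quat(s['tcp_rot']).as_matrix()
# half rotation
w=Ro.from_matrix(R.T@tool(STD)).as_rotvec(); H=R@Ro.from_rotvec(w/2).as_matrix(); go([.47,-.1,.25],H)
E
```

```text
6.45 [ 0.5024 -0.2209  0.2064] [[0.956, 0.292, -0.001], [0.145, -0.478, -0.867]] q [-0.6  -0.01  0.63  2.01  0.59  1.04  0.05] F [ 0.02 -0.09 -9.98] 0.742 91.6
shift [ 0.2825  0.0557 -0.2467] turn [-0.1428  1.4631  0.5267] rows 8.8
shift [ 0.1444  0.007  -0.1671] turn [-0.0714  0.7315  0.2633] rows 4.4
```

move_arm:
  commands:
    - [[0.024,0.001,-0.028],[-0.0119,0.1219,0.0439],0.5]
    - [[0.048,0.002,-0.056],[-0.0238,0.2438,0.0878],0.5]
    - [[0.072,0.0035,-0.084],[-0.0357,0.3657,0.1317],0.5]
    - [[0.096,0.005,-0.111],[-0.0476,0.4877,0.1755],0.5]
    - [[0.12,0.006,-0.139],[-0.0595,0.6096,0.2194],0.5]
    - [[0.144,0.007,-0.167],[-0.0714,0.7315,0.2633],0.5]
    - [[0.144,0.007,-0.167],[-0.0714,0.7315,0.2633],0.5]
    - [[0.144,0.007,-0.167],[-0.0714,0.7315,0.2633],0.5]

```text
time: 7.45
eef_pos: [0.4703, -0.1008, 0.2495]
tcp_rot: [0.681, 0.719, 0.126, -0.056]
ft_force: [-0.4, -0.2, -9.2]
opening: 0.739
finger_force: 91.5
```

```bash
python3 - <<'E'
from plan import *
s=st(); go([.47,0.05,.25],tool(STD)); 
E
```

```text
7.45 [ 0.4703 -0.1008  0.2495] [[0.994, 0.04, 0.105], [0.091, 0.258, -0.962]] q [-0.51 -0.05  0.82  1.86 -0.25  1.31  0.42] F [-0.37 -0.24 -9.2 ] 0.739 91.5
shift [0.2428 0.0098 0.064 ] turn [-0.0729  0.7362  0.2643] rows 4.4
```

move_arm:
  commands:
    - [[0.04,0.002,0.011],[-0.0121,0.1227,0.044],0.5]
    - [[0.081,0.003,0.021],[-0.0243,0.2454,0.0881],0.5]
    - [[0.121,0.005,0.032],[-0.0364,0.3681,0.1321],0.5]
    - [[0.162,0.007,0.043],[-0.0486,0.4908,0.1762],0.5]
    - [[0.202,0.008,0.053],[-0.0607,0.6135,0.2202],0.5]
    - [[0.243,0.01,0.064],[-0.0729,0.7362,0.2643],0.5]
    - [[0.243,0.01,0.064],[-0.0729,0.7362,0.2643],0.5]
    - [[0.243,0.01,0.064],[-0.0729,0.7362,0.2643],0.5]

```text
time: 8.45
eef_pos: [0.4707, 0.0502, 0.2511]
tcp_rot: [0.675, 0.542, 0.39, -0.312]
ft_force: [0.4, -0.4, -9.3]
opening: 0.741
finger_force: 91.5
```

```bash
cat > m2.py <<'E'
from plan import *
s=st(); R=Ro.from_quat(s['tcp_rot']).as_matrix()
print("rec tilt in z,x: err deg",np.degrees(Ro.from_matrix(R.T@tool(STD)).as_rotvec()))
# predicted recorder: rec frame from tool
p=s['eef_pos']; RR=R@tool(np.eye(3)).T
mid=p+R@(np.array([.00892,-.00024,.00328]))+RR@[0,0,.022]
foot=mid-.07*RR[:,0]; grip=mid+.094*RR[:,0]; print("mid",mid,"foot",foot,"grip",grip)
E
cat > see.py <<'E'
from m2 import *
from fit import view
import sys
for n in("top","scene"):
    im=optics.get_image(n); u=np.array(proj(im,grip)); 
    c=im['color'].astype(int); m=((c[...,2]-c[...,0]>90)&(np.hypot(*(np.indices(c.shape[:2])[::-1]-u[:,None,None]))<25)).astype(np.uint8)
    k=cv2.moments(m,True); print(n,"pred",np.round(u,1), "orange", (k['m10']/k['m00'],k['m01']/k['m00']) if k['m00'] else None, k['m00'], "foot px",np.round(proj(im,foot),1))
    x,y=np.round(u).astype(int); x=np.clip(x,70,569);y=np.clip(y,60,299); cv2.imwrite(f"pics/{n}_{sys.argv[1]}.png",cv2.resize(im['color'][y-60:y+100,x-70:x+70],None,fx=3,fy=3))
a,b=[cv2.imread(f"pics/{n}_{sys.argv[1]}.png") for n in("top","scene")]; cv2.imwrite(f"pics/{sys.argv[1]}.png",np.hstack([cv2.resize(a,(390,450)),cv2.resize(b,(390,450))]))
E
python3 see.py a
```

```text
8.45 [0.4707 0.0502 0.2511] [[0.976, -0.217, 0.001], [0.188, 0.845, -0.5]] q [-0.38  0.19  0.9   2.06 -1.11  1.56  0.71] F [ 0.42 -0.37 -9.31] 0.741 91.5
rec tilt in z,x: err deg [0.00687271 0.0155466  0.06905733]
mid [0.46723254 0.03587397 0.25717506] foot [0.46730383 0.03583864 0.18717511] grip [0.46713681 0.03592141 0.351175  ]
top pred [288.  206.9] orange (288.1261261261261, 206.46846846846847) 111.0 foot px [290.7 216.8]
scene pred [363.4  94.2] orange (363.32835820895525, 94.0) 67.0 foot px [360.2 154.2]
```

View pics/a.png

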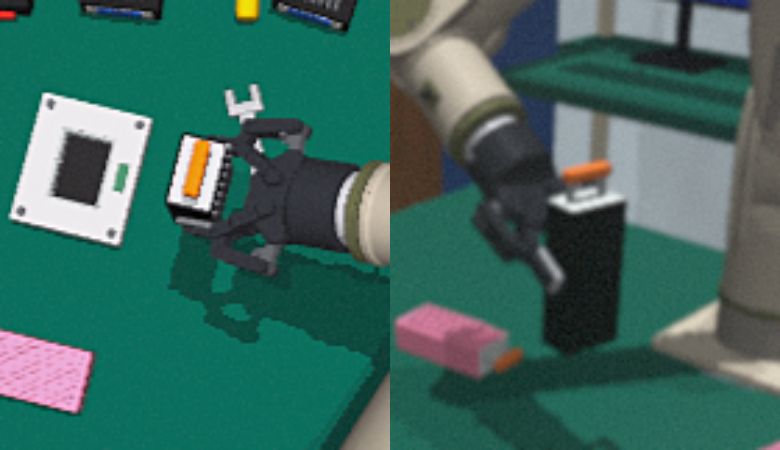

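The recorder hangs upright in the gripper. In both views the orange bar is within 0.5 px of prediction: top (288,206), scene (363,94). Next I move it over the pocket.

```bash
python3 - <<'E'
from m2 import *
for z in(.060,.010): go(p+np.array([.519,.1765,z])-foot,tool(STD))
E
```

```text
8.55 [0.471  0.0501 0.2521] [[0.976, -0.218, 0.003], [0.19, 0.846, -0.499]] q [-0.38  0.19  0.9   2.06 -1.11  1.56  0.71] F [-0.19 -0.16 -8.86] 0.733 91.5
rec tilt in z,x: err deg [ 0.07611908 -0.09574333  0.12897761]
mid [0.46752452 0.03581479 0.2581465 ] foot [0.46772855 0.03588916 0.18814684] grip [0.46725054 0.03571493 0.35214605]
shift [-0.0619  0.0319  0.3209] turn [ 0.0013 -0.0016  0.0021] rows 3.2
shift [-0.1341  0.0316  0.3625] turn [ 0.0013 -0.0016  0.0021] rows 3.7
```

move_arm:
  commands:
    - [[-0.01,0.005,0.053],[0,0,0],0.5]
    - [[-0.021,0.011,0.107],[0,0,0],0.5]
    - [[-0.031,0.016,0.16],[0,0,0],0.5]
    - [[-0.041,0.021,0.214],[0,0,0],0.5]
    - [[-0.052,0.027,0.267],[0,0,0],0.5]
    - [[-0.058,0.03,0.3],[0,0,0],0.5]
    - [[-0.062,0.032,0.321],[0,0,0],0.5]
    - [[-0.062,0.032,0.321],[0,0,0],0.5]
    - [[-0.062,0.032,0.321],[0,0,0],0.5]

```text
time: 9.68
eef_pos: [0.5227, 0.1903, 0.1243]
tcp_rot: [0.675, 0.541, 0.392, -0.312]
ft_force: [0.5, -1.2, -10.3]
opening: 0.74
finger_force: 92.7
```

```bash
python3 see.py b; python3 - <<'E'
from m2 import *
for z in(.030,.012): go(p+np.array([.519,.1765,z])-foot,tool(STD))
E
```

```text
9.675 [0.5227 0.1903 0.1243] [[0.976, -0.22, 0.002], [0.192, 0.846, -0.497]] q [ 0.25  0.37 -0.15  2.1  -1.26  1.07  0.79] F [  0.5   -1.2  -10.33] 0.74 92.7
rec tilt in z,x: err deg [ 0.1863405  -0.17497391  0.05345754]
mid [0.5192365  0.17595024 0.13033407] foot [0.51944951 0.17612158 0.0603346 ] grip [0.51895045 0.17572017 0.22433335]
top pred [237. 194.] orange (237.1290322580645, 193.5483870967742) 93.0 foot px [245.  204.3]
scene pred [393.6 165.3] orange (393.7956989247312, 165.1505376344086) 93.0 foot px [387.5 221.8]
9.775 [0.5225 0.1905 0.1243] [[0.976, -0.22, 0.002], [0.192, 0.846, -0.497]] q [ 0.25  0.37 -0.15  2.1  -1.26  1.07  0.79] F [-0.84 -0.61 -9.57] 0.742 92.7
rec tilt in z,x: err deg [ 0.16785861 -0.17221309  0.05885462]
mid [0.51906549 0.17620148 0.1303073 ] foot [0.5192723  0.17637078 0.06030781] grip [0.51878779 0.17597414 0.22430662]
shift [-0.0438 -0.0006  0.0252] turn [ 0.0028 -0.0029  0.001 ] rows 0.5
shift [-0.0698 -0.0007  0.0401] turn [ 0.0028 -0.0029  0.001 ] rows 0.8
```

View pics/b.png

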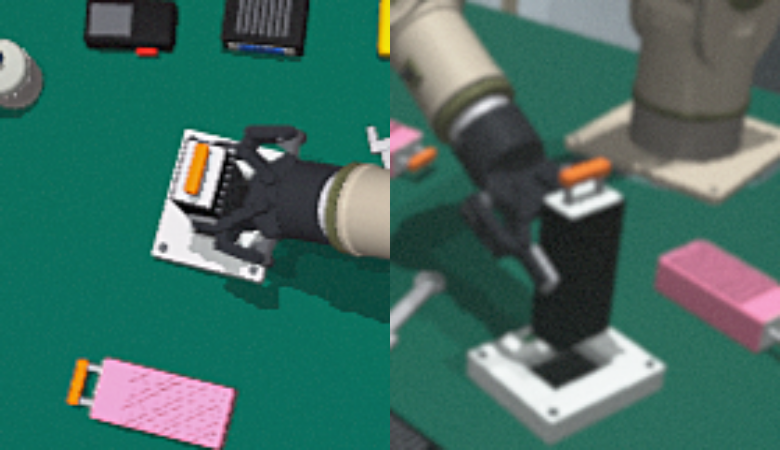

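The recorder hangs over the pocket: orange bar at top (237,194) and scene (394,165), both as predicted. I'll lower it slowly.

move_arm:
  commands:
    - [[-0.011,0,0.006],[0.0028,-0.0029,0.001],0.5]
    - [[-0.022,0,0.0125],[0.0028,-0.0029,0.001],0.5]
    - [[-0.033,-0.0006,0.019],[0.0028,-0.0029,0.001],0.5]
    - [[-0.0438,-0.0006,0.0252],[0.0028,-0.0029,0.001],0.5]
    - [[-0.0438,-0.0006,0.0252],[0.0028,-0.0029,0.001],0.5]

```text
time: 10.4
eef_pos: [0.5214, 0.1915, 0.093]
tcp_rot: [0.676, 0.541, 0.39, -0.314]
ft_force: [-0.2, -0.1, -9.1]
opening: 0.741
finger_force: 92.9
```

```bash
python3 - <<'E'
from m2 import *
for z in(.016,.012,.008): go(p+np.array([.519,.1765,z])-foot,tool(STD))
E
```

```text
10.4 [0.5214 0.1915 0.093 ] [[0.976, -0.217, -0.003], [0.187, 0.846, -0.499]] q [ 0.31  0.44 -0.22  2.1  -1.26  1.02  0.84] F [-0.25 -0.09 -9.14] 0.741 92.9
rec tilt in z,x: err deg [-0.11101653 -0.08250455 -0.12320221]
mid [0.51794563 0.17719265 0.09904616] foot [0.5177741  0.17733409 0.02904651] grip [0.51817599 0.17700271 0.19304568]
shift [-0.0193  0.0024  0.01  ] turn [-0.0019 -0.0014 -0.0021] rows 0.2
shift [-0.0251  0.0024  0.0134] turn [-0.0019 -0.0014 -0.0021] rows 0.3
shift [-0.0309  0.0024  0.0167] turn [-0.0019 -0.0014 -0.0021] rows 0.3
```

move_arm:
  commands:
    - [[-0.005,0.0024,0.002],[0,0,0],0.5]
    - [[-0.01,0.0024,0.0045],[0,0,0],0.5]
    - [[-0.015,0.0024,0.0075],[0,0,0],0.5]
    - [[-0.0193,0.0024,0.01],[0,0,0],0.5]
    - [[-0.022,0.0024,0.0116],[0,0,0],0.5]
    - [[-0.0235,0.0024,0.0125],[0,0,0],0.5]
    - [[-0.0235,0.0024,0.0125],[0,0,0],0.5]

```text
time: 11.28
eef_pos: [0.5229, 0.1908, 0.0777]
tcp_rot: [0.675, 0.542, 0.39, -0.314]
ft_force: [0.3, -0.3, -9.6]
opening: 0.742
finger_force: 92.9
```

```bash
python3 - <<'E'
from m2 import *
for z in(.011,.010,.009,.008): go(p+np.array([.519,.1765,z])-foot,tool(STD))
E
```

```text
11.275 [0.5229 0.1908 0.0777] [[0.976, -0.217, -0.002], [0.187, 0.846, -0.499]] q [ 0.34  0.48 -0.24  2.09 -1.26  1.    0.87] F [ 0.28 -0.27 -9.62] 0.742 92.9
rec tilt in z,x: err deg [-0.09413541 -0.07872575 -0.04746727]
mid [0.51948384 0.176511   0.0838114 ] foot [0.51939955 0.17662827 0.01381154] grip [0.51959702 0.17635352 0.1778112 ]
shift [-0.0042 -0.0006  0.002 ] turn [-0.0016 -0.0013 -0.0008] rows 0.0
shift [-0.0057 -0.0006  0.0029] turn [-0.0016 -0.0013 -0.0008] rows 0.1
shift [-0.0071 -0.0006  0.0037] turn [-0.0016 -0.0013 -0.0008] rows 0.1
shift [-0.0086 -0.0006  0.0045] turn [-0.0016 -0.0013 -0.0008] rows 0.1
```

move_arm:
  commands:
    - [[-0.0015,0,0.0008],[0,0,0],0.5]
    - [[-0.0029,0,0.0016],[0,0,0],0.5]
    - [[-0.0043,0,0.0022],[0,0,0],0.5]
    - [[-0.005,0,0.0026],[0,0,0],0.5]
    - [[-0.005,0,0.0026],[0,0,0],0.5]

```text
time: 11.9
eef_pos: [0.5229, 0.1908, 0.0751]
tcp_rot: [0.675, 0.542, 0.39, -0.314]
ft_force: [-3.2, -3.6, -0.1]
opening: 0.737
finger_force: 94.1
```

move_arm:
  commands:
    - [[-0.0008,0,0.0004],[0,0,0],0.5]
    - [[-0.0008,0,0.0004],[0,0,0],0.5]

```text
time: 12.15
eef_pos: [0.5229, 0.1909, 0.0751]
tcp_rot: [0.675, 0.542, 0.391, -0.314]
ft_force: [-6.1, -5.7, 4.8]
opening: 0.737
finger_force: 94.7
```

```bash
python3 see.py c
```

```text
12.15 [0.5229 0.1909 0.0751] [[0.976, -0.216, -0.001], [0.187, 0.847, -0.497]] q [ 0.34  0.48 -0.25  2.09 -1.26  1.    0.88] F [-6.11 -5.72  4.75] 0.737 94.7
rec tilt in z,x: err deg [-0.12110364 -0.20340973  0.00589418]
mid [0.51948418 0.17653115 0.0811695 ] foot [0.51947188 0.17678844 0.01116998] grip [0.51950069 0.17618566 0.17516887]
top pred [239.5 197.2] orange (239.57647058823528, 196.64705882352942) 85.0 foot px [246.9 206.9]
scene pred [391.7 183.5] orange (391.7613636363636, 183.4318181818182) 88.0 foot px [386.  236.9]
```

View pics/c.png

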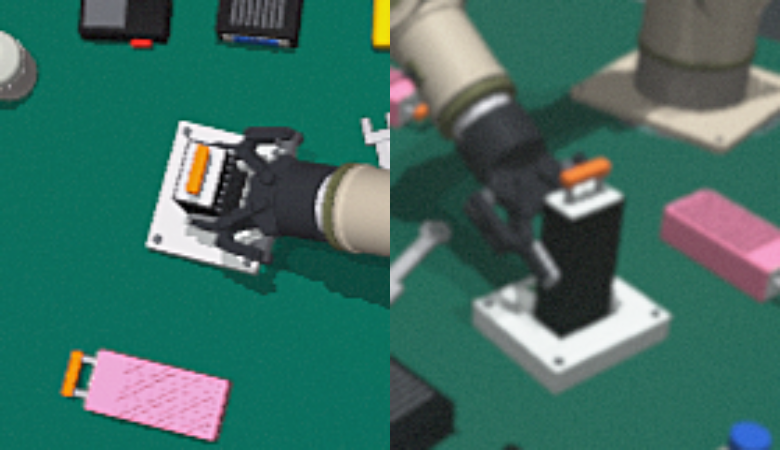

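The recorder sits in the pocket with its foot about 15 mm below the rim, and the bar matches prediction in both views. I'll relax the grip, release, and retreat along the tool axis.

move_arm:
  commands:
    - [[0.0008,0,-0.0004],[0,0,0],0.72]
    - [[0.0008,0,-0.0004],[0,0,0],0.76]
    - [[0.0008,0,-0.0004],[0,0,0],0.8]
    - [[0.0008,0,-0.0004],[0,0,0],0.86]
    - [[0.0008,0,-0.0004],[0,0,0],0.93]
    - [[0.0008,0,-0.0004],[0,0,0],1]
    - [[0.0008,0,-0.0004],[0,0,0],1]
    - [[0.0008,0,-0.0004],[0,0,0],1]
  squeeze: 20

```text
time: 13.25
eef_pos: [0.5228, 0.1907, 0.0743]
tcp_rot: [0.675, 0.542, 0.39, -0.314]
ft_force: [0.6, 0.0, 0.5]
opening: 0.999
finger_force: 0.0
```

move_arm:
  commands:
    - [[0,0,-0.02],[0,0,0],1]
    - [[0,0,-0.05],[0,0,0],1]
    - [[0,0,-0.09],[0,0,0],1]
    - [[0,0,-0.14],[0,0,0],1]
    - [[0,0,-0.2],[0,0,0],1]
    - [[-0.04,0,-0.25],[0,0,0],1]
    - [[-0.08,0,-0.3],[0,0,0],1]
    - [[-0.08,0,-0.3],[0,0,0],1]

```text
time: 14.25
eef_pos: [0.4838, 0.0108, 0.1224]
tcp_rot: [0.677, 0.54, 0.39, -0.312]
ft_force: [0.2, 0.5, -0.3]
opening: 1.002
finger_force: 0.0
```

```bash
cat > tri.py <<'E'
from plan import *
from scipy.optimize import least_squares
def tri(g):
    obs=[]
    for n in("top","scene"):
        im=optics.get_image(n); u=np.array(proj(im,g)); c=im['color'].astype(int)
        m=((c[...,2]-c[...,0]>90)&(np.hypot(*(np.indices(c.shape[:2])[::-1]-u[:,None,None]))<22)).astype(np.uint8)
        k=cv2.moments(m,True)
        if k['m00']>20: obs.append((im,np.array([k['m10']/k['m00'],k['m01']/k['m00']])))
        print(n,u.round(1),obs[-1][1].round(1) if obs else None,k['m00'])
    return least_squares(lambda X:np.concatenate([np.array(proj(i,X))-u for i,u in obs]),g).x
E
python3 - <<'E'
from tri import *
st(); g=tri(np.array([.5195,.1765,.174])); print("bar",g)
for sg in(1,-1):
    y=sg*ux(SY); T=np.column_stack([np.cross(y,-up),y,-up]); go([.48,.03,.30],T)
E
```

```text
14.25 [0.4838 0.0108 0.1224] [[0.975, -0.222, -0.002], [0.192, 0.844, -0.501]] q [ 0.56  0.42 -0.07  2.01 -1.01  1.32  0.86] F [ 0.17  0.51 -0.34] 1.002 0.0
top [239.4 197.2] [239.6 196.7] 86.0
scene [391.8 183.9] [391.8 183.4] 84.0
bar [0.52022745 0.17637427 0.17581918]
shift [ 0.2677 -0.0125 -0.1263] turn [ 0.7789 -0.7805 -1.3493] rows 9.8
shift [ 0.2677 -0.0125 -0.1263] turn [-0.7803 -0.7787  1.3476] rows 9.8
```

move_arm:
  commands:
    - [[0.05,0,-0.06],[0,0,0],0.6]
    - [[0.15,0,-0.1],[0.13,-0.13,-0.225],0.6]
    - [[0.268,-0.012,-0.126],[0.26,-0.26,-0.45],0.6]
    - [[0.268,-0.012,-0.126],[0.39,-0.39,-0.674],0.6]
    - [[0.268,-0.012,-0.126],[0.39,-0.39,-0.674],0.6]
    - [[0.268,-0.012,-0.126],[0.39,-0.39,-0.674],0.6]
    - [[0.268,-0.012,-0.126],[0.39,-0.39,-0.674],0.6]
    - [[0.268,-0.012,-0.126],[0.39,-0.39,-0.674],0.6]

```text
time: 15.35
eef_pos: [0.4799, 0.0308, 0.2993]
tcp_rot: [0.438, 0.854, 0.218, -0.176]
ft_force: [0.5, 0.5, -0.4]
opening: 0.599
finger_force: 0.0
```

```bash
python3 - <<'E'
from plan import *
st(); y=ux(SY); T=np.column_stack([np.cross(y,-up),y,-up]); go([.48,.03,.30],T); go([.520,.1764,.30],T)
E
```

```text
15.35 [0.4799 0.0308 0.2993] [[0.825, 0.521, 0.217], [-0.11, 0.526, -0.843]] q [ 0.36  0.14 -0.18  1.66 -0.5   1.57  0.86] F [ 0.46  0.51 -0.39] 0.599 0.0
shift [-0.0005 -0.0003 -0.0017] turn [ 0.3897 -0.3935 -0.6767] rows 4.9
shift [0.1265 0.182  0.1193] turn [ 0.3897 -0.3935 -0.6767] rows 4.9
```

move_arm:
  commands:
    - [[0,0,0],[0.08,-0.08,-0.135],0.6]
    - [[0,0,0],[0.16,-0.16,-0.27],0.6]
    - [[0.03,0.045,0.03],[0.24,-0.24,-0.406],0.6]
    - [[0.06,0.09,0.06],[0.31,-0.315,-0.541],0.6]
    - [[0.1,0.14,0.09],[0.39,-0.3935,-0.6767],0.6]
    - [[0.1265,0.182,0.1193],[0.39,-0.3935,-0.6767],0.6]
    - [[0.1265,0.182,0.1193],[0.39,-0.3935,-0.6767],0.6]
    - [[0.1265,0.182,0.1193],[0.39,-0.3935,-0.6767],0.6]

```text
time: 16.35
eef_pos: [0.52, 0.1748, 0.2993]
tcp_rot: [0.11, 0.994, -0.001, 0.0]
ft_force: [0.1, 0.1, 0.4]
opening: 0.601
finger_force: 0.0
```

```bash
python3 - <<'E'
from tri import *
st(); g=tri(np.array([.5195,.1765,.174])); print("bar",g)
y=ux(SY); T=np.column_stack([np.cross(y,-up),y,-up]); go([.520,.1764,.21],T);go([.520,.1764,.161],T)
E
```

```text
16.35 [0.52   0.1748 0.2993] [[0.218, 0.976, -0.002], [-0.0, -0.002, -1.0]] q [-0.01  0.17 -0.45  1.54  0.07  1.46  0.89] F [0.13 0.1  0.38] 0.601 0.0
top [239.4 197.2] None 0.0
scene [391.8 183.9] [391. 184.] 69.0
bar [0.52060875 0.17497682 0.17376448]
shift [0.0013 0.0031 0.1497] turn [-0.0018  0.0014 -0.0006] rows 1.4
shift [0.0014 0.0032 0.2314] turn [-0.0018  0.0014 -0.0006] rows 2.2
```

move_arm:
  commands:
    - [[0.0013,0.003,0.05],[0,0,0],0.6]
    - [[0.0013,0.003,0.1],[0,0,0],0.6]
    - [[0.0013,0.003,0.14],[0,0,0],0.6]
    - [[0.0013,0.003,0.17],[0,0,0],0.6]
    - [[0.0013,0.003,0.195],[0,0,0],0.6]
    - [[0.0013,0.003,0.215],[0,0,0],0.6]
    - [[0.0013,0.003,0.23],[0,0,0],0.6]
    - [[0.0013,0.003,0.2355],[0,0,0],0.6]
    - [[0.0013,0.003,0.2355],[0,0,0],0.6]
  squeeze: 25

```text
time: 17.58
eef_pos: [0.5201, 0.1783, 0.159]
tcp_rot: [0.108, 0.994, -0.001, 0.001]
ft_force: [-0.4, 0.7, -0.5]
opening: 0.602
finger_force: 0.0
```

```bash
python3 - <<'E'
from plan import *
st(); im=optics.get_image("scene"); cv2.imwrite("pics/d.png",cv2.resize(im['color'][120:270,310:470],None,fx=3.5,fy=3.5))
E
```

```text
17.575 [0.5201 0.1783 0.159 ] [[0.215, 0.977, -0.001], [0.002, -0.002, -1.0]] q [-0.02  0.25 -0.45  1.74  0.12  1.18  0.85] F [-0.35  0.66 -0.47] 0.602 0.0
```

View pics/d.png

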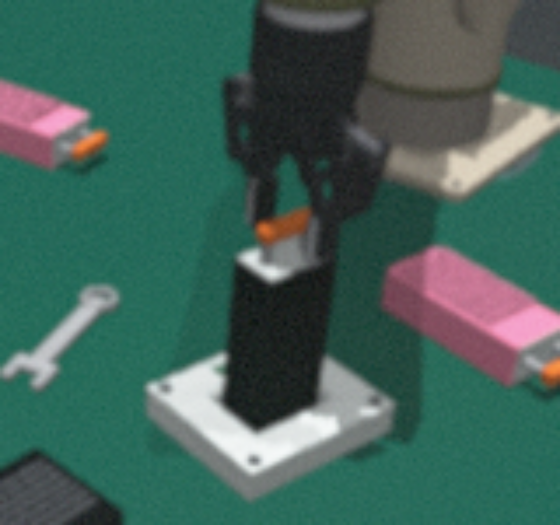

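The crop shows the fingers on both sides of the orange bar (285,225), with the recorder standing square in the pocket. I'll recentre by about 2 mm and close gently.

move_arm:
  commands:
    - [[0,-0.0025,0.001],[0,0,0],0.5]
    - [[0,-0.0025,0.001],[0,0,0],0.35]
    - [[0,-0.0025,0.001],[0,0,0],0.25]
    - [[0,-0.0025,0.001],[0,0,0],0.18]
    - [[0,-0.0025,0.001],[0,0,0],0.1]
    - [[0,-0.0025,0.001],[0,0,0],0.05]
    - [[0,-0.0025,0.001],[0,0,0],0.05]
    - [[0,-0.0025,0.001],[0,0,0],0.05]
  squeeze: 30

```text
time: 18.62
eef_pos: [0.5198, 0.1767, 0.1584]
tcp_rot: [0.108, 0.994, -0.001, 0.001]
ft_force: [-1.3, -1.1, 2.5]
opening: 0.16
finger_force: 31.7
```

move_arm:
  commands:
    - [[0,0,-0.005],[0,0,0],0.05]
    - [[0,0,-0.012],[0,0,0],0.05]
    - [[0,0,-0.02],[0,0,0],0.05]
    - [[0,0,-0.028],[0,0,0],0.05]
    - [[0,0,-0.036],[0,0,0],0.05]
    - [[0,0,-0.044],[0,0,0],0.05]
    - [[0,0,-0.052],[0,0,0],0.05]
    - [[0,0,-0.06],[0,0,0],0.05]
    - [[0,0,-0.067],[0,0,0],0.05]
    - [[0,0,-0.073],[0,0,0],0.05]
    - [[0,0,-0.073],[0,0,0],0.05]
    - [[0,0,-0.073],[0,0,0],0.05]

```text
time: 20.12
eef_pos: [0.5196, 0.1768, 0.202]
tcp_rot: [0.108, 0.994, -0.001, 0.001]
ft_force: [0.8, -0.8, -4.9]
opening: 0.156
finger_force: 30.8
```

move_arm:
  commands:
    - [[0,0,-0.002],[0,0,0],0.05]
    - [[0,0,-0.005],[0,0,0],0.05]
    - [[0,0,-0.008],[0,0,0],0.05]
    - [[0,0,-0.008],[0,0,0],0.05]

```text
time: 20.62
eef_pos: [0.5196, 0.1769, 0.2071]
tcp_rot: [0.108, 0.994, -0.001, 0.001]
ft_force: [0.0, -1.7, -4.4]
opening: 0.155
finger_force: 30.7
```

move_arm:
  commands:
    - [[0,0,-0.0015],[0,0,0],0.05]
    - [[0,0,-0.0033],[0,0,0],0.05]
    - [[0,0,-0.0033],[0,0,0],0.05]

```text
time: 21.0
eef_pos: [0.5196, 0.1768, 0.209]
tcp_rot: [0.108, 0.994, -0.001, 0.001]
ft_force: [1.4, -0.8, -5.2]
opening: 0.157
finger_force: 30.7
```

move_arm:
  commands:
    - [[0,0,-0.0012],[0,0,0],0.05]
    - [[0,0,-0.0012],[0,0,0],0.05]

```text
time: 21.25
eef_pos: [0.5196, 0.1768, 0.2097]
tcp_rot: [0.108, 0.994, -0.001, 0.001]
ft_force: [0.5, -0.4, -3.5]
opening: 0.158
finger_force: 30.7
```

move_arm:
  commands:
    - [[0,0,-0.0013],[0,0,0],0.05]
    - [[0,0,-0.0013],[0,0,0],0.05]

```text
time: 21.5
eef_pos: [0.5196, 0.1769, 0.2104]
tcp_rot: [0.108, 0.994, -0.001, 0.001]
ft_force: [0.0, -0.7, -4.9]
opening: 0.161
finger_force: 30.7
```

move_arm:
  commands:
    - [[0,0,-0.0013],[0,0,0],0.05]
    - [[0,0,-0.0013],[0,0,0],0.05]

```text
time: 21.75
eef_pos: [0.5196, 0.1768, 0.2112]
tcp_rot: [0.108, 0.994, -0.001, 0.001]
ft_force: [0.2, -1.1, -4.7]
opening: 0.153
finger_force: 30.7
```

move_arm:
  commands:
    - [[0,0,-0.0013],[0,0,0],0.05]
    - [[0,0,-0.0013],[0,0,0],0.05]

```text
time: 22.0
eef_pos: [0.5196, 0.1768, 0.212]
tcp_rot: [0.108, 0.994, -0.001, 0.001]
ft_force: [0.5, -0.4, -4.2]
opening: 0.156
finger_force: 30.7
```

move_arm:
  commands:
    - [[0,0,-0.0013],[0,0,0],0.05]
    - [[0,0,-0.0013],[0,0,0],0.05]

```text
time: 22.25
eef_pos: [0.5196, 0.1768, 0.2128]
tcp_rot: [0.108, 0.994, -0.001, 0.001]
ft_force: [0.6, -0.8, -4.7]
opening: 0.154
finger_force: 30.7
```

move_arm:
  commands:
    - [[0,0,-0.0013],[0,0,0],0.05]
    - [[0,0,-0.0013],[0,0,0],0.05]

```text
time: 22.5
eef_pos: [0.5196, 0.1768, 0.2136]
tcp_rot: [0.108, 0.994, -0.001, 0.001]
ft_force: [-0.0, -0.1, -5.3]
opening: 0.155
finger_force: 30.7
```

move_arm:
  commands:
    - [[0,0,-0.0012],[0,0,0],0.05]
    - [[0,0,-0.0012],[0,0,0],0.05]

```text
time: 22.75
eef_pos: [0.5196, 0.1769, 0.2143]
tcp_rot: [0.108, 0.994, -0.001, 0.001]
ft_force: [0.9, -1.0, -4.9]
opening: 0.161
finger_force: 30.7
```

move_arm:
  commands:
    - [[0,0,-0.0013],[0,0,0],0.05]
    - [[0,0,-0.0013],[0,0,0],0.05]

```text
time: 23.0
eef_pos: [0.5196, 0.1769, 0.2151]
tcp_rot: [0.108, 0.994, -0.001, 0.001]
ft_force: [0.3, -0.2, -4.2]
opening: 0.163
finger_force: 30.7
```

move_arm:
  commands:
    - [[0,0,-0.0013],[0,0,0],0.05]
    - [[0,0,-0.0013],[0,0,0],0.05]

```text
time: 23.25
eef_pos: [0.5196, 0.1769, 0.2158]
tcp_rot: [0.108, 0.994, -0.001, 0.001]
ft_force: [0.1, 0.1, -4.8]
opening: 0.152
finger_force: 30.7
```

move_arm:
  commands:
    - [[0,0,-0.0013],[0,0,0],0.05]
    - [[0,0,-0.0013],[0,0,0],0.05]

```text
time: 23.5
eef_pos: [0.5196, 0.1769, 0.2166]
tcp_rot: [0.108, 0.994, -0.001, 0.001]
ft_force: [0.1, -0.5, -4.7]
opening: 0.153
finger_force: 30.7
```

move_arm:
  commands:
    - [[0,0,-0.0013],[0,0,0],0.05]
    - [[0,0,-0.0013],[0,0,0],0.05]

```text
time: 23.75
eef_pos: [0.5196, 0.1769, 0.2174]
tcp_rot: [0.108, 0.994, -0.001, 0.001]
ft_force: [1.0, -1.2, -4.4]
opening: 0.154
finger_force: 30.7
```

move_arm:
  commands:
    - [[0,0,-0.0013],[0,0,0],0.05]
    - [[0,0,-0.0013],[0,0,0],0.05]

```text
time: 24.0
eef_pos: [0.5196, 0.1769, 0.2182]
tcp_rot: [0.108, 0.994, -0.001, 0.001]
ft_force: [1.0, -1.0, -5.2]
opening: 0.158
finger_force: 30.7
```

move_arm:
  commands:
    - [[0,0,-0.0013],[0,0,0],0.05]
    - [[0,0,-0.0013],[0,0,0],0.05]

```text
time: 24.25
eef_pos: [0.5193, 0.1769, 0.2186]
tcp_rot: [0.108, 0.994, -0.001, 0.001]
ft_force: [-0.2, -0.5, -7.6]
opening: 0.156
finger_force: 30.3
```

The stop is felt: force rose to 7.6 N with the motion lagging, still below the recorder's weight of about 9.5 N. I'll hold here.

move_arm:
  commands:
    - [[0,0,0],[0,0,0],0.05]
    - [[0,0,0],[0,0,0],0.05]
    - [[0,0,0],[0,0,0],0.05]
    - [[0,0,0],[0,0,0],0.05]
    - [[0,0,0],[0,0,0],0.05]
    - [[0,0,0],[0,0,0],0.05]
    - [[0,0,0],[0,0,0],0.05]
    - [[0,0,0],[0,0,0],0.05]
    - [[0,0,0],[0,0,0],0.05]

```text
time: 25.38
eef_pos: [0.5196, 0.1768, 0.2189]
tcp_rot: [0.108, 0.994, -0.001, 0.001]
ft_force: [-0.5, -0.3, -9.0]
opening: 0.156
finger_force: 30.1
```

```bash
python3 - <<'E'
from tri import *
s=st(); y=ux(SY); T=np.column_stack([np.cross(y,-up),y,-up]); go([.5198,.1767,.1584],Ro.from_quat(s['tcp_rot']).as_matrix()); print(tri(np.array([.5195,.1765,.234])))
E
```

```text
25.375 [0.5196 0.1768 0.2189] [[0.215, 0.977, -0.001], [0.002, -0.002, -1.0]] q [-0.01  0.2  -0.45  1.66  0.09  1.29  0.87] F [-0.53 -0.31 -9.02] 0.156 30.1
shift [-0.0002 -0.      0.1008] turn [0. 0. 0.] rows 1.0
top [236.2 193. ] None 0.0
scene [394.1 161.8] [389.1 163.1] 30.0
[0.5270689  0.16796897 0.23026819]
```

The force crept up to 9 N, close to the weight. I'll back off 0.25 mm, still against the stop, and hold a full second there.

move_arm:
  commands:
    - [[0,0,0.0004],[0,0,0],0.05]
    - [[0,0,0.0004],[0,0,0],0.05]
    - [[0,0,0.0004],[0,0,0],0.05]

```text
time: 25.85
eef_pos: [0.5196, 0.1768, 0.2186]
tcp_rot: [0.108, 0.994, -0.001, 0.001]
ft_force: [-0.4, 0.4, -10.1]
opening: 0.157
finger_force: 30.1
```

move_arm:
  commands:
    - [[0,0,0.0005],[0,0,0],0.05]
    - [[0,0,0.0005],[0,0,0],0.05]

```text
time: 26.1
eef_pos: [0.5197, 0.1769, 0.2185]
tcp_rot: [0.108, 0.994, -0.001, 0.001]
ft_force: [-1.0, -0.5, -7.8]
opening: 0.16
finger_force: 30.3
```

move_arm:
  commands:
    - [[0,0,0.0002],[0,0,0],0.05]
    - [[0,0,0.0002],[0,0,0],0.05]
    - [[0,0,0.0002],[0,0,0],0.05]
    - [[0,0,0.0002],[0,0,0],0.05]

```text
time: 26.6
eef_pos: [0.5197, 0.1769, 0.2184]
tcp_rot: [0.108, 0.994, -0.001, 0.001]
ft_force: [-0.2, 0.0, -4.7]
opening: 0.154
finger_force: 30.7
```

move_arm:
  commands:
    - [[0,0,-0.0002],[0,0,0],0.05]
    - [[0,0,-0.0002],[0,0,0],0.05]
    - [[0,0,-0.0002],[0,0,0],0.05]
    - [[0,0,-0.0002],[0,0,0],0.05]
    - [[0,0,-0.0002],[0,0,0],0.05]
    - [[0,0,-0.0002],[0,0,0],0.05]
    - [[0,0,-0.0002],[0,0,0],0.05]
    - [[0,0,-0.0002],[0,0,0],0.05]
    - [[0,0,-0.0002],[0,0,0],0.05]

```text
time: 27.72
eef_pos: [0.5196, 0.1768, 0.2183]
tcp_rot: [0.108, 0.994, -0.001, 0.001]
ft_force: [0.3, -0.5, -5.7]
opening: 0.155
finger_force: 30.7
```

move_arm:
  commands:
    - [[0,0,0.004],[0,0,0],0.05]
    - [[0,0,0.01],[0,0,0],0.05]
    - [[0,0,0.018],[0,0,0],0.05]
    - [[0,0,0.026],[0,0,0],0.05]
    - [[0,0,0.034],[0,0,0],0.05]
    - [[0,0,0.042],[0,0,0],0.05]
    - [[0,0,0.05],[0,0,0],0.05]
    - [[0,0,0.058],[0,0,0],0.05]
    - [[0,0,0.066],[0,0,0],0.05]
    - [[0,0,0.074],[0,0,0],0.05]
    - [[0,0,0.082],[0,0,0],0.05]
    - [[0,0,0.086],[0,0,0],0.05]

```text
time: 29.22
eef_pos: [0.5196, 0.1767, 0.1664]
tcp_rot: [0.108, 0.994, -0.001, 0.001]
ft_force: [-1.3, 0.1, -2.5]
opening: 0.156
finger_force: 31.0
```

move_arm:
  commands:
    - [[0,0,0.003],[0,0,0],0.05]
    - [[0,0,0.006],[0,0,0],0.05]
    - [[0,0,0.009],[0,0,0],0.05]
    - [[0,0,0.011],[0,0,0],0.05]
    - [[0,0,0.0125],[0,0,0],0.05]
    - [[0,0,0.0125],[0,0,0],0.05]
    - [[0,0,0.0125],[0,0,0],0.05]

```text
time: 30.1
eef_pos: [0.5197, 0.1768, 0.1593]
tcp_rot: [0.108, 0.994, -0.001, 0.001]
ft_force: [-1.5, 0.4, -2.6]
opening: 0.158
finger_force: 30.9
```

move_arm:
  commands:
    - [[0,0,0.0006],[0,0,0],0.05]
    - [[0,0,0.0012],[0,0,0],0.05]
    - [[0,0,0.0016],[0,0,0],0.05]
    - [[0,0,0.0016],[0,0,0],0.05]

```text
time: 30.6
eef_pos: [0.5198, 0.1768, 0.1585]
tcp_rot: [0.108, 0.994, -0.001, 0.001]
ft_force: [-1.6, -1.0, 0.4]
opening: 0.156
finger_force: 31.2
```

move_arm:
  commands:
    - [[0,0,0.0003],[0,0,0],0.05]
    - [[0,0,0.0003],[0,0,0],0.05]
    - [[0,0,0.0003],[0,0,0],0.05]

```text
time: 30.98
eef_pos: [0.5198, 0.1768, 0.1584]
tcp_rot: [0.108, 0.994, -0.001, 0.001]
ft_force: [-2.3, -0.1, 3.2]
opening: 0.153
finger_force: 31.7
```

The handle is home: the gripper is back at its grasp height with a slight downward push. I'll release gently and leave straight up.

move_arm:
  commands:
    - [[0,0,0],[0,0,0],0.16]
    - [[0,0,0],[0,0,0],0.2]
    - [[0,0,0],[0,0,0],0.26]
    - [[0,0,0],[0,0,0],0.35]
    - [[0,0,0],[0,0,0],0.45]
    - [[0,0,0],[0,0,0],0.55]
    - [[0,0,0],[0,0,0],0.55]
    - [[0,0,0],[0,0,0],0.55]
  squeeze: 20

```text
time: 31.98
eef_pos: [0.5197, 0.1767, 0.1581]
tcp_rot: [0.108, 0.994, -0.001, 0.001]
ft_force: [-0.5, 0.1, 0.5]
opening: 0.547
finger_force: 0.0
```

move_arm:
  commands:
    - [[0,0,-0.01],[0,0,0],0.55]
    - [[0,0,-0.03],[0,0,0],0.55]
    - [[0,0,-0.06],[0,0,0],0.55]
    - [[0,0,-0.1],[0,0,0],0.55]
    - [[0,0,-0.15],[0,0,0],0.55]
    - [[0,0,-0.2],[0,0,0],0.55]
    - [[-0.06,-0.1,-0.23],[0,0,0],0.55]
    - [[-0.12,-0.2,-0.23],[0,0,0],0.55]
    - [[-0.2,-0.3,-0.23],[0,0,0],0.55]
    - [[-0.2,-0.3,-0.23],[0,0,0],0.55]

```text
time: 33.22
eef_pos: [0.5987, -0.0288, 0.298]
tcp_rot: [0.11, 0.994, -0.001, 0.002]
ft_force: [-0.4, 1.1, -0.1]
opening: 0.548
finger_force: 0.0
```

```bash
python3 - <<'E'
from tri import *
st(); print(tri(np.array([.5195,.1765,.174])))
a=optics.get_image("top")['color'];b=optics.get_image("scene")['color']; cv2.imwrite("pics/e.png",np.hstack([cv2.resize(a[100:260,140:300],(400,400)),cv2.resize(b[150:300,300:450],(400,400))]))
E
```

```text
33.225 [ 0.5987 -0.0288  0.298 ] [[0.219, 0.976, -0.002], [0.003, -0.003, -1.0]] q [ 0.21  0.26 -0.3   1.42  0.08  1.47  1.26] F [-0.44  1.14 -0.13] 0.548 0.0
top [239.4 197.2] [239.5 196.9] 84.0
scene [391.8 183.9] [392.  183.2] 90.0
[0.5197906  0.17655006 0.17618488]
```

View pics/e.png

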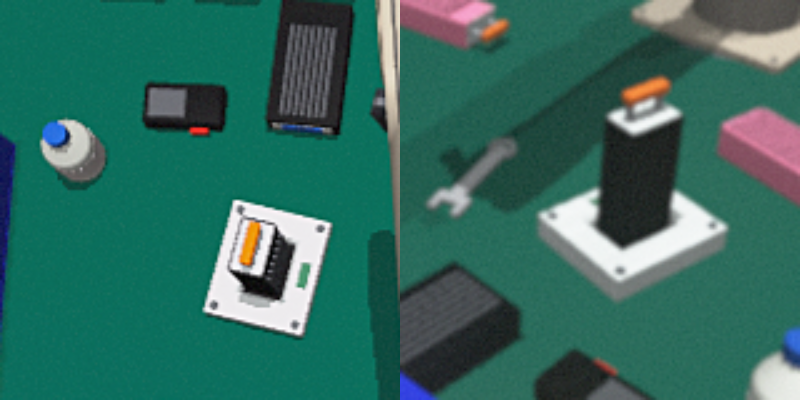

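The recorder stands square in the pocket. The handle is home, with the bar at top (239.5,196.9) and scene (392,183), the same as before the pull. The neighbours are undisturbed and the arm is clear.

```bash
python3 -c "
from rig import bot
print(bot.finish_job())"
```

```text
the job is handed in; nothing more can be done
None
```

The job is handed in: the recorder stands upright in the stand, and its handle was pulled about 60 mm to the stop, held there over a second and eased fully home; while I was finding the stop, the pull briefly reached about 10 N, roughly the recorder's weight, so it may have lifted by a few tenths of a millimetre before I backed off and held again at about 5.7 N.

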